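# Unclamp the bearing tray and hold it level over the housing

### The job

A wooden tray with a loose steel bearing ball in its shallow pocket is locked in its stand by a swing clamp: turn the clamp's black bar knob about a quarter turn clockwise (seen from above) so that its finger is clear of the tray. Then lift the tray by its upright handle and carry it, without letting the ball out of the pocket, to the open bearing housing, and finish while still holding it in the gripper, level and still, centred over the housing with the tray's underside 8 to 10 cm above the housing's top, so that the ball can be picked out there. Do not put it down, and leave everything else where it stands.

Things in the scene. Friction and masses are not known exactly. Their poses are not given: they have to be found in the camera images.
- tray: plywood tray 100 (x) x 150 (y) x 14 (z) mm, about 0.2 to 0.4 kg; origin at the centre of its underside, z up. An upright wooden handle stands on its middle: 14 mm thick (x), 56 mm long (y), its top 75 mm above the tray's underside. Starts in the stand, its axes parallel to the stand's, with 2 mm of play at each side of it
- tray_handle (a point): grip point in the tray's handle, 58 mm above the tray's underside and 17 mm below the handle's top; pinch the handle across its 14 mm thickness (tray's x)
- tray_pocket (a point): where the ball's centre rests: 50 mm along the tray's -y from its middle, 22 mm above the tray's underside. The pocket is round, 26 mm across, only 3 mm deep
- ball_center (a point): centre of the loose steel ball, 22 mm in diameter, 43 g; free to roll about 5 mm off the pocket's middle, it climbs out if the tray is tipped beyond about 40 degrees or jerked
- stand: bare aluminium stand fixed to the bench: a plate 120 (x) x 225 (y) mm, 10 mm thick, on which the tray lies (its underside 10 mm above the bench), with lips 8 mm high above the plate along both long sides of the tray and its -y end; origin on the bench below the tray's middle. The clamp's axis is at 110 mm along +y
- clamp (a joint): angle of the swing clamp about its upright axis, rad, growing clockwise seen from above; 0 = finger straight over the tray's +y edge (tray locked), starts at 0 to 0.25; beyond 1.2 the finger is clear of the tray; stop at 1.75. It stays where it is left (friction 0.06 N m)
- clamp_grip (a point): grip point of the clamp's knob, on its axis, 61 mm above the bench. The knob is a black upright bar 52 mm long, 12 mm thick (this point's x, which turns with it), from 47 to 73 mm above the bench; along the stand's y at joint 0. Below it the steel finger (14 mm wide, top 34 mm above the bench) reaches 50 mm from the axis, 15 mm over the tray's edge
- housing: open bearing housing fixed to the bench: grey block 115 x 115 x 30 mm with an upright steel ring, 92 mm across, on top; origin on the bench below its centre
- housing_top (a point): centre of the ring's top edge, 45 mm above the bench: the top of the housing
- ferrule: brass ring, 32 mm across, 22 mm high, near the housing; loose bystander; origin at the centre of its underside
- chuck_key: steel T-shaped chuck key lying flat, 80 mm crossbar, 12 mm high, near the housing; loose bystander; origin at the centre of its underside
- finial: turned wooden finial standing, 100 mm high, 44 mm foot; loose bystander; origin at the centre of its underside
- mallet: turned wooden mallet standing on its head, 190 mm high, 90 mm across; loose bystander; origin at the centre of its underside
- glue: white glue bottle, 60 mm across, 150 mm high; loose bystander; origin at the centre of its underside
- sanding_block: cork sanding block 65 x 110 x 35 mm; loose bystander; origin at the centre of its underside
Things that resemble listed ones, but are neither listed nor needed, are in the scene too. Of the things like the housing, leave any that is green, purple or turquoise; of the rest the larger one is meant.

How it is judged:
By the outcome, as a careful person would: the job done as asked, in the order asked, and still so for the second after the job is handed in, while the arm keeps its last pose, push and grip.
It also fails if it takes over 56 s, if anything falls off the work surface, if the arm or the gripper's body presses on something with over 40 N, if the wrist force passes 120 N, or if a joint passes its speed limit or range.

### The arm

A 6-joint arm with a two-finger parallel gripper is mounted at the origin on the work surface. World frame = base frame: x ahead of the robot, y to its left, z up, the work surface at z = 0. Lengths are in m, angles in degrees, forces in N, time in s.
With the tool pointing down it reaches from about 0.3 to 0.75 m from the base axis. Payload 8.5 kg.
Tool frame: the origin (TCP) lies midway between the tips of the shut fingers; the grasp point (between the pads) lies 19 mm behind it; z points along the fingers, y is the line along which they close (so a half turn about z gives the same grasp; the last joint's range is limited). The gripper opens to 85 mm and grips with 20 to 120 N. Pads are 22 mm wide; open, the fingers measure 114 mm over their backs; the gripper's body (76 mm by 85 mm) begins 54 mm behind the grasp point. The pads swing forward as they close: fully open they stand 13 mm farther back than shut.
Start: joints at [-12.336, 21.807, 74.336, -0, 83.858, -12.336], TCP at [0.55, 0, 0.231] pointing down, gripper open.
Joint ranges: [-178.18, 178.18], [-50.72, 133.34], [12.68, 142.11], [-81.47, 261.47], [9.98, 163.14], [-165.26, 165.26]. Speed limits (degrees/s): [136.94, 136.94, 180, 180, 180, 180].

### API

Orientations are given as a 3x3 rotation matrix whose columns are the frame's x, y, z axes.
In Python, from rig import monitor, optics, close_job, models gives the robot as it stands.
- The arm moves only by the tool step_arm, never from a script. Its arguments are lists of equal length, an entry for each row: "fingers": the closure, from -1 (fully open) to 1 (shut); "travel": the shift along the tool's x, y, z scaled (see below), a list of three; "twist": the turn about the tool's z scaled (see below). In form: {"fingers": [fingers, ...], "travel": [[tx, ty, tz], ...], "twist": [twist, ...]}. A call has 1 to 10 rows; each row shifts and turns the commanded pose from where the row before left it, along the tool's axes as they then stand; what a row does not reach is not made up. The controller multiplies each number of a shift by 100 mm and each number of a turn by pi rad. A row lasts 1/8 s, in which the tool goes at most 62.5 mm and 10.7 degrees, less where a joint would pass 70% of its speed; a pose out of reach is approached as far as the arm can. A call with a number of a shift or a turn outside -1 to 1 is refused whole. A call with a gripper value outside its range is refused whole. The fingers move at their own pace and stop on an object; "force" is the grip in N (left out, the last holds). Time passes only in rows, so rows that do not move let the fingers close. It gives the time, the measured TCP pose, the force, the opening and the grip force at its end, in the units of the state.
- monitor.observe(): the state, without advancing time (a new reading comes with each control period).
- optics.get_image(name): name is "scene" or "side" or "wrist"; returns (picture, depth): 420x560x3 uint8, blue, green, red; 420x560 float32, m along the optical axis (not along the pixel's ray), 0 where there is no reading.
- optics.get_calibration(name): a dict with "vertical_fov" (degrees; the focal length in pixels is half the picture's height over the tangent of half this angle, whatever the lens; pixels are square), "cx", "cy" (the principal point, pixels), "world_from_camera" (4x4, takes a point from camera to world coordinates). Camera axes: x right, y up, looking along -z (the intrinsics and any distortion apply to the point x, -y, -z); pixel columns grow to the right and rows downward; lengths in m; the calibration is good to about 2 mm. A picture is of the moment at which its call begins: read the wrist's pose just before it. get_calibration takes no time and is no camera call; for the wrist camera it gives the pose at the moment of the call.
- close_job(): hands the job in; it is judged then, once.
Trained networks look in the newest picture that a camera, given by its name, has taken for a name from the list of things; names that differ only in an ending like _2 or _b are one class to them, and where a whole thing is asked for, a point or a joint stands for the part that bears it (a point fixed in the world has none). Each returns a list of dicts, best first, with "confidence" (0 to 1); they miss things now and then, are a little off and sometimes report something else, mostly with a low value. They report only what shows in the picture. A call takes as long as a camera call. They do not tell look-alikes from the thing itself.
- models.trace(camera, query): "mask" (420x560 bool, what is visible of it) and "point" ([column, row] in pixels, amid what is visible of it).
- models.landmark_of(camera, query): "point" ([column, row] in pixels: a listed point, or the origin of a listed thing).
The state is a dict: "time_s": time; "q": joint angles; "qvel": joint speeds; "joint_efforts": joint torques, N m; "position": TCP position; "tool_rot": TCP orientation; "ft_force": force on the tool from outside, world axes, zero at the start; "wrist_torque": the same for the moment, N m; "grip_width": finger opening in m; "gripper_force": force on a finger pad.
Only numpy, scipy, OpenCV 4.12 (cv2) and the standard library are available. Lean on these libraries where they do the work, as an engineer would, in place of code of your own. Each camera call takes 0.05 s, during which the arm holds its last target. There are 200 camera calls.

## Working session

There is one attempt and no reset: what is moved stays moved. The work goes in short steps, Python scripts to look and compute and a tool call to move; the robot and the scene stay as the last step left them, time stands still between calls to the robot, and variables do not carry over. Pictures are saved under pics/ and viewed, at most 10 in all, crops included, and the job is handed in when it is done.

Besides the shell and the picture viewer there is one more tool, called after "Call:" in YAML: its name, and indented under it one key for each argument. step_arm: Moves the arm, as the interface text tells. Its arguments: {"type":"object","properties":{"fingers":{"type":"array","items":{"type":"number"}},"travel":{"type":"array","items":{"type":"array","items":{"type":"number"}}},"twist":{"type":"array","items":{"type":"number"}},"force":{"type":"number"}},"required":["fingers","travel","twist"]}

```bash
mkdir -p pics; cat > h.py <<'E'
import numpy as np, cv2
from rig import monitor, optics, close_job, models
def cal(n):
    c=optics.get_calibration(n); c['f']=210/np.tan(np.radians(c['vertical_fov'])/2); return c
def back(c,u,v,d):
    p=np.array([(u-c['cx'])/c['f']*d,-(v-c['cy'])/c['f']*d,-d,1]); return (np.array(c['world_from_camera'])@p)[:3]
def cloud(c,D):
    v,u=np.mgrid[:420,:560]; P=np.stack([(u-c['cx'])/c['f']*D,-(v-c['cy'])/c['f']*D,-D,np.ones_like(D)],-1)
    return (P@np.array(c['world_from_camera']).T)[...,:3]
def onplane(c,u,v,z):
    a=back(c,u,v,0.0);b=back(c,u,v,1.0); return a+(b-a)*(z-a[2])/(b[2]-a[2])
E
python3 - <<'E'
from h import *
print({k:v for k,v in optics.get_calibration('scene').items()}, optics.get_calibration('wrist').keys())
ims=[]
for n in ['scene','side','wrist']:
    I,D=optics.get_image(n); ims.append(I); c=cal(n)
    np.savez(f'{n}0.npz',I=I,D=D)
    for q in ['tray','tray_handle','clamp_grip','clamp','stand','housing','housing_top','ball_center']:
        if n=='wrist' and q in('stand','tray'): continue
        for r in models.landmark_of(n,q)[:3]:
            u,v=r['point']; d=D[min(int(v),419),min(int(u),559)]
            print(n,q,round(r['confidence'],2),np.round([u,v]),np.round(back(c,u,v,d),3))
cv2.imwrite('pics/a.png',ims[0]);cv2.imwrite('pics/b.png',ims[1])
cv2.imwrite('pics/c.png',cv2.resize(np.hstack(ims[1:]),(800,300)))
print(monitor.observe())
E
```

```text
{'vertical_fov': 49.92505448021326, 'cx': 281.83253008500327, 'cy': 208.2233961796971, 'world_from_camera': array([[ 0.63533942, -0.51910296,  0.57173066,  1.18328473],
       [ 0.77203692,  0.44365651, -0.45511305, -0.5402379 ],
       [-0.0174015 ,  0.73054844,  0.68263912,  0.87678158],
       [ 0.        ,  0.        ,  0.        ,  1.        ]])} dict_keys(['vertical_fov', 'cx', 'cy', 'world_from_camera'])
scene tray 0.76 [336. 204.] [0.559 0.15  0.031]
scene tray_handle 0.68 [320. 206.] [0.53  0.114 0.023]
scene tray_handle 0.67 [334. 190.] [0.552 0.142 0.082]
scene clamp_grip 0.7 [232. 253.] [ 0.52  -0.173  0.03 ]
scene clamp_grip 0.64 [363. 176.] [0.553 0.256 0.07 ]Traceback (most recent call last):
  File "<stdin>", line 9, in <module>
ValueError: it knows: ball_center, chuck_key, clamp_grip, ferrule, finial, glue, housing, housing_top, mallet, sanding_block, stand, tray, tray_handle, tray_pocket
```

```bash
python3 - <<'E'
from h import *
ims=[]
for n in ['scene','side','wrist']:
    I,D=optics.get_image(n); ims.append(I); c=cal(n)
    np.savez(f'{n}0.npz',I=I,D=D)
    for q in ['tray','tray_handle','clamp_grip','stand','housing','housing_top','ball_center']:
        if n=='wrist' and q in('stand','tray'): continue
        for r in models.landmark_of(n,q)[:3]:
            u,v=r['point']; d=D[min(int(v),419),min(int(u),559)]
            print(n,q,round(r['confidence'],2),np.round([u,v]),np.round(back(c,u,v,d),3))
cv2.imwrite('pics/a.png',ims[0])
cv2.imwrite('pics/c.png',cv2.resize(np.hstack(ims[1:]),(800,300)))
s=monitor.observe();print(s['time_s'],s['tool_rot'],s['ft_force'])
E
```

```text
scene tray 0.95 [332. 205.] [0.559 0.13  0.04 ]
scene tray_handle 0.96 [335. 189.] [0.554 0.147 0.083]
scene tray_handle 0.17 [232. 240.] [ 0.481 -0.146  0.027]
scene tray_handle 0.16 [336. 208.] [0.567 0.144 0.023]
scene clamp_grip 0.66 [363. 177.] [0.558 0.254 0.07 ]
scene stand 0.67 [336. 210.] [0.57  0.137 0.024]
scene housing 0.87 [156. 285.] [ 0.498 -0.37   0.044]
scene housing 0.83 [212. 329.] [ 1.183 -0.54   0.877]
scene housing 0.73 [274. 226.] [ 0.516 -0.036  0.03 ]
scene housing_top 0.93 [154. 268.] [ 0.435 -0.345  0.03 ]
scene housing_top 0.86 [273. 215.] [ 0.475 -0.007  0.023]
scene housing_top 0.75 [213. 318.] [ 0.644 -0.312  0.025]
scene ball_center 0.47 [322. 208.] [0.552 0.101 0.038]
side tray 0.87 [265. 194.] [0.545 0.145 0.027]
side tray_handle 0.91 [263. 183.] [0.541 0.145 0.073]
side clamp_grip 0.73 [242. 172.] [0.538 0.243 0.068]
side stand 0.83 [262. 199.] [0.524 0.133 0.022]
side housing 0.97 [288. 232.] [ 0.471 -0.037  0.028]
side housing 0.91 [375. 306.] [ 0.435 -0.375  0.029]
side housing 0.9 [404. 253.] [ 0.635 -0.322  0.025]
side housing_top 0.94 [297. 331.] [ 0.25  -0.294  0.032]
side housing_top 0.92 [405. 244.] [ 0.669 -0.301  0.02 ]
side housing_top 0.89 [328. 242.] [ 0.52  -0.15   0.029]
side ball_center 0.61 [273. 195.] [0.549 0.107 0.039]
side ball_center 0.58 [326. 258.] [ 0.464 -0.19   0.038]
wrist clamp_grip 0.61 [283.  55.] [0.55  0.109 0.041]
wrist housing 0.97 [363. 417.] [0.568 0.011 0.309]
wrist housing 0.87 [227. 186.] [ 0.495 -0.008  0.02 ]
wrist housing 0.63 [244. 309.] [ 0.508 -0.14   0.031]
wrist housing_top 0.86 [240. 332.] [ 0.503 -0.169  0.031]
wrist housing_top 0.61 [222. 195.] [ 0.49  -0.017  0.02 ]
wrist ball_center 0.75 [283.  59.] [0.55  0.106 0.041]
1.3 [[ 1.63465793e-06  1.00000000e+00 -2.48985734e-05]
 [ 1.00000000e+00 -1.63441530e-06  9.74477400e-06]
 [ 9.74473331e-06 -2.48985893e-05 -1.00000000e+00]] [ 0.42230804 -1.21044367 -0.75225333]
```

View pics/a.png

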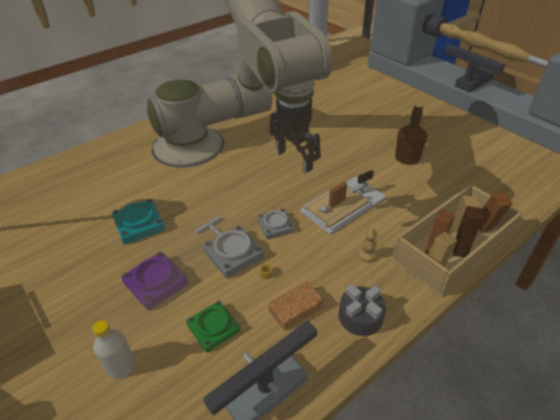

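View pics/c.png

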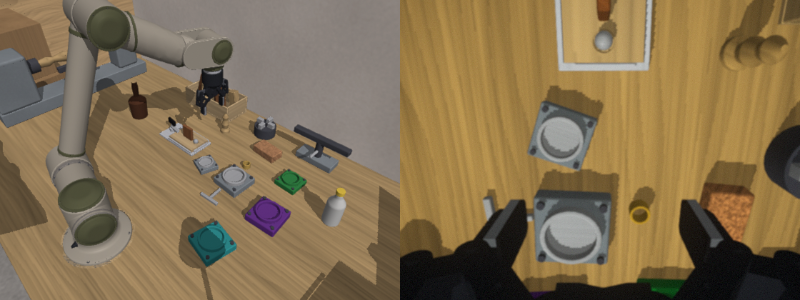

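The larger grey housing is at scene px (232,246). Its look-alikes are the smaller grey one (275,221), teal (138,220), purple (155,280) and green (213,325). The tray is at (335,205) and the black clamp knob at (365,177). Next I move the wrist camera over the tray.

Call:
step_arm:
  fingers: [-1,-1,-1,-1,-1]
  travel:
    - [0.5,0,0]
    - [0.5,0,0]
    - [0.5,0,0]
    - [0.2,0,0]
    - [0,0,0]
  twist: [0,0,0,0,0]

```text
time_s: 1.92
position: [0.5499, 0.1706, 0.2312]
tool_rot: [[-0.002, 1.0, -0.0], [1.0, 0.002, -0.0], [-0.0, -0.0, -1.0]]
ft_force: [-0.5, -1.0, -1.0]
grip_width: 0.0854
gripper_force: 0.0
```

```bash
python3 - <<'E'
from h import *
s=monitor.observe();print(s['time_s'],s['position'],s['q'])
c=cal('wrist');I,D=optics.get_image('wrist')
print(np.round(c['world_from_camera'],3))
np.savez('wrist1.npz',I=I,D=D,W=c['world_from_camera'])
for q in ['tray','tray_handle','clamp_grip','stand','tray_pocket','ball_center']:
    for r in models.landmark_of('wrist',q)[:2]:
        u,v=r['point']; d=D[min(int(v),419),min(int(u),559)]
        print(q,round(r['confidence'],2),np.round([u,v]),np.round(back(c,u,v,d),4))
# clouds: elevated-region centroids
def rep(name,P,I,box,zr,msk=None):
    m=(P[...,0]>box[0])&(P[...,0]<box[1])&(P[...,1]>box[2])&(P[...,1]<box[3])&(P[...,2]>zr[0])&(P[...,2]<zr[1])
    if msk is not None: m&=msk
    if m.sum()<20: print(name,'few',m.sum());return
    (cx,cy),(w,h),a=cv2.minAreaRect(P[m][:,:2].astype(np.float32)); print(name,m.sum(),'rect',np.round([cx,cy,w,h,a],4),'med',np.round(np.median(P[m],0),4))
for n,f in [('wrist','wrist1'),('scene','scene0'),('side','side0')]:
    z=np.load(f+'.npz'); P=cloud(cal(n),z['D'].astype(float))
    rep(f+' handle',P,I,[.5,.6,.09,.21],[.07,.095])
    rep(f+' knob',P,I,[.5,.62,.20,.31],[.055,.08])
    rep(f+' handle z.05+',P,I,[.5,.6,.09,.21],[.05,.095])
cv2.imwrite('pics/d.png',I)
E
```

```text
1.925 [0.54989926 0.17059111 0.23117706] [ 5.46532790e+00  2.44306351e+01  7.01073571e+01 -1.30931429e-02
  8.54717294e+01  5.36914289e+00]
[[ 1.    -0.002 -0.001  0.551]
 [ 0.003  0.952  0.305  0.249]
 [ 0.    -0.305  0.952  0.372]
 [ 0.     0.     0.     1.   ]]
tray 0.78 [291. 188.] [0.5563 0.1767 0.0831]
tray_handle 0.92 [285. 201.] [0.5517 0.1655 0.0838]
clamp_grip 0.65 [281.  66.] [0.5483 0.2694 0.0714]
clamp_grip 0.41 [283. 204.] [0.5499 0.1625 0.0823]
tray_pocket 0.66 [291. 241.] [0.5576 0.112  0.0383]
ball_center 0.69 [280. 240.] [0.5468 0.1131 0.0396]
wrist1 handle 1123 rect [5.52000e-01 1.57900e-01 5.55000e-02 1.36000e-02 8.98965e+01] med [0.5519 0.16   0.0833]
wrist1 knob 1110 rect [5.51700e-01 2.67400e-01 5.20000e-02 1.20000e-02 8.24438e+01] med [0.552  0.2683 0.0713]
wrist1 handle z.05+ 1197 rect [5.51900e-01 1.57900e-01 5.56000e-02 1.40000e-02 8.98435e+01] med [0.5519 0.162  0.0832]
scene0 handle 131 rect [5.51200e-01 1.57600e-01 6.11000e-02 1.85000e-02 8.88071e+01] med [0.5566 0.1535 0.0818]
scene0 knob 110 rect [5.52700e-01 2.66600e-01 5.08000e-02 1.47000e-02 8.17427e+01] med [0.5546 0.2639 0.0688]
scene0 handle z.05+ 220 rect [0.5517 0.1576 0.0187 0.061  1.6225] med [0.5574 0.1524 0.0747]
side0 handle 88 rect [0.5488 0.1549 0.0189 0.0548 4.2396] med [0.5455 0.153  0.0815]
side0 knob 66 rect [5.47900e-01 2.65000e-01 5.24000e-02 1.40000e-02 8.13276e+01] med [0.5454 0.2602 0.068 ]
side0 handle z.05+ 156 rect [0.5487 0.1559 0.0189 0.0568 4.2396] med [0.5442 0.151  0.0722]
```

View pics/d.png

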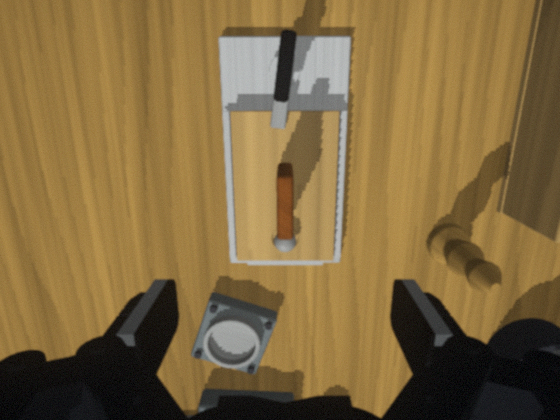

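The picture shows the knob at px (285,65), turned about 7.6° clockwise, the handle at (286,200), and the ball in its pocket at (284,241). The measured heights, 84 mm for the handle and 71 mm for the knob, agree with the text. Now I go to the knob.

Call:
step_arm:
  fingers: [-1,-1,-1,-1,-1,-1]
  travel:
    - [0.5,0.02,0]
    - [0.47,0,0]
    - [0,0,0.5]
    - [0,0,0.5]
    - [0,0,0.3]
    - [0,0,0]
  twist: [0,0,0.042,0,0,0]

```text
time_s: 3.02
position: [0.5512, 0.2663, 0.0995]
tool_rot: [[0.132, 0.991, -0.004], [0.991, -0.132, -0.001], [-0.002, -0.004, -1.0]]
ft_force: [-0.2, -0.2, 1.1]
grip_width: 0.0854
gripper_force: 0.0
```

Call:
step_arm:
  fingers: [-1,-1,0.3,1,1,1]
  travel:
    - [0.01,0,0.3]
    - [0,0,0.24]
    - [0,0,0]
    - [0,0,0]
    - [0,0,0]
    - [0,0,0]
  twist: [0,0,0,0,0,0]
  force: 50

```text
time_s: 3.78
position: [0.5508, 0.2683, 0.0482]
tool_rot: [[0.132, 0.991, -0.003], [0.991, -0.132, 0.001], [0.0, -0.003, -1.0]]
ft_force: [-36.4, 7.0, 26.9]
grip_width: 0.0122
gripper_force: 18.4
```

Call:
step_arm:
  fingers: [1,1]
  travel:
    - [0,0,0]
    - [0,0,0]
  twist: [0,0]

```text
time_s: 4.03
position: [0.5501, 0.2684, 0.0485]
tool_rot: [[0.131, 0.991, -0.004], [0.991, -0.131, 0.0], [-0.0, -0.004, -1.0]]
ft_force: [-12.0, -0.1, 11.1]
grip_width: 0.0111
gripper_force: 49.9
```

Call:
step_arm:
  fingers: [1,1,1,1,1,1,1,1,1,1]
  travel:
    - [0,-0.01,-0.01]
    - [0,0,0]
    - [0,0,0]
    - [0,0,0]
    - [0,0,0]
    - [0,0,0]
    - [0,0,0]
    - [0,0,0]
    - [0,0,0]
    - [0,0,0]
  twist: [0,0.045,0.055,0.055,0.055,0.055,0.055,0.055,0.055,0.02]

```text
time_s: 5.28
position: [0.5501, 0.2683, 0.0486]
tool_rot: [[1.0, 0.022, -0.002], [0.022, -1.0, -0.0], [-0.002, 0.0, -1.0]]
ft_force: [-6.1, 1.0, 2.1]
grip_width: 0.0111
gripper_force: 49.7
```

Call:
step_arm:
  fingers: [1]
  travel:
    - [0,0,0]
  twist: [0]

```text
time_s: 5.4
position: [0.5501, 0.2683, 0.0485]
tool_rot: [[1.0, 0.025, -0.002], [0.025, -1.0, -0.0], [-0.002, -0.0, -1.0]]
ft_force: [-5.1, 0.5, 1.5]
grip_width: 0.0108
gripper_force: 49.7
```

Call:
step_arm:
  fingers: [-0.3,-1,-1,-1,-1,-1,-1,-1,-1,-1]
  travel:
    - [0,0,0]
    - [0,0,0]
    - [0,0,0]
    - [0,0,-0.3]
    - [0,0,-0.5]
    - [0,0,-0.5]
    - [0,0,-0.5]
    - [0,0,0]
    - [0,0,0]
    - [0,0,0]
  twist: [0,0,0,0,0,0,-0.055,-0.055,-0.055,-0.055]

```text
time_s: 6.65
position: [0.5512, 0.268, 0.2284]
tool_rot: [[0.751, 0.661, 0.0], [0.661, -0.751, 0.0], [0.0, 0.0, -1.0]]
ft_force: [-0.6, 0.1, 1.0]
grip_width: 0.0852
gripper_force: 0.0
```

Call:
step_arm:
  fingers: [-1,-1,-1,-1,-1,-1,-1]
  travel:
    - [0,0,0]
    - [0,0,0]
    - [0,0,0]
    - [0,0,0]
    - [0,0,0]
    - [-0.5,0.01,0]
    - [-0.47,0,0]
  twist: [-0.055,-0.055,-0.055,-0.055,-0.052,0,0]

```text
time_s: 7.52
position: [0.552, 0.1701, 0.2283]
tool_rot: [[-0.001, 1.0, 0.0], [1.0, 0.001, -0.0], [-0.0, 0.0, -1.0]]
ft_force: [0.4, -0.3, 0.1]
grip_width: 0.0855
gripper_force: 0.0
```

Call:
step_arm:
  fingers: [-1]
  travel:
    - [0,0,0]
  twist: [0]

```text
time_s: 7.65
position: [0.5524, 0.1686, 0.2286]
tool_rot: [[0.004, 1.0, 0.0], [1.0, -0.004, -0.0], [-0.0, 0.0, -1.0]]
ft_force: [0.3, -0.2, -0.2]
grip_width: 0.0853
gripper_force: 0.0
```

```bash
python3 - <<'E'
from h import *
s=monitor.observe();print(s['time_s'],s['position'],np.round(s['tool_rot'],3))
c=cal('wrist');I,D=optics.get_image('wrist')
P=cloud(c,D.astype(float))
def rep(name,P,box,zr):
    m=(P[...,0]>box[0])&(P[...,0]<box[1])&(P[...,1]>box[2])&(P[...,1]<box[3])&(P[...,2]>zr[0])&(P[...,2]<zr[1])
    if m.sum()<20: return print(name,'few')
    (cx,cy),(w,h),a=cv2.minAreaRect(P[m][:,:2].astype(np.float32)); print(name,m.sum(),np.round([cx,cy,w,h,a],4),np.round(np.median(P[m],0),4))
rep('handle',P,[.5,.6,.1,.21],[.07,.095])
rep('knob',P,[.5,.62,.20,.31],[.06,.08])
rep('ball',P,[.5,.6,.08,.128],[.034,.06])
z=np.load('wrist0.npz'); print(z.files)
cv2.imwrite('pics/e.png',I)
E
```

```text
7.65 [0.55238095 0.16860332 0.22857603] [[ 0.004  1.     0.   ]
 [ 1.    -0.004 -0.   ]
 [-0.     0.    -1.   ]]
handle 1139 [5.51500e-01 1.59400e-01 5.53000e-02 1.37000e-02 8.99874e+01] [0.5517 0.1616 0.0831]
knob 1172 [0.5509 0.2688 0.0512 0.0121 1.5841] [0.5514 0.2683 0.0711]
ball 233 [0.5523 0.1069 0.0199 0.0149 2.7045] [0.5523 0.1089 0.039 ]
['I', 'D']
```

View pics/e.png

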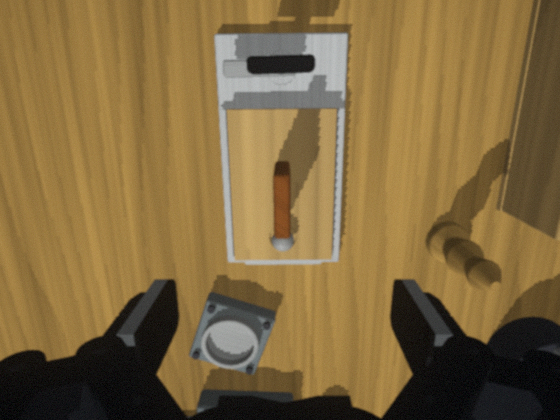

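The clamp bar at px (280,65) now lies across, and its finger points away from the tray edge, so the tray is free. The ball at (283,242) is still in its pocket. Now I grasp the handle.

Call:
step_arm:
  fingers: [-1,-1,-1,-1,-1,-1]
  travel:
    - [-0.1,-0.02,0.3]
    - [0,0,0.5]
    - [0,0,0.5]
    - [0,0,0.3]
    - [0,0,0.2]
    - [0,0,0]
  twist: [0,0,0,0,0,0]

```text
time_s: 8.45
position: [0.5495, 0.1621, 0.0471]
tool_rot: [[-0.001, 1.0, -0.003], [1.0, 0.001, -0.0], [-0.0, -0.003, -1.0]]
ft_force: [1.0, -0.1, 0.1]
grip_width: 0.0855
gripper_force: 0.0
```

Call:
step_arm:
  fingers: [0,0.4,0.6,0.8,1,1,1,1]
  travel:
    - [0,0,0]
    - [0,0,0]
    - [0,0,0]
    - [0,0,0]
    - [0,0,0]
    - [0,0,0]
    - [0,0,0]
    - [0,0,0]
  twist: [0,0,0,0,0,0,0,0]
  force: 60

```text
time_s: 9.45
position: [0.5505, 0.1611, 0.0488]
tool_rot: [[0.0, 1.0, 0.001], [1.0, -0.0, 0.0], [0.0, 0.001, -1.0]]
ft_force: [0.4, 0.1, 4.9]
grip_width: 0.0132
gripper_force: 59.8
```

Call:
step_arm:
  fingers: [1,1,1,1,1,1,1,1,1,1]
  travel:
    - [0,0,-0.02]
    - [0,0,-0.06]
    - [0,0,-0.12]
    - [0,0,-0.18]
    - [0,0,-0.22]
    - [0,0,-0.22]
    - [0,0,-0.18]
    - [0,0,-0.12]
    - [0,0,-0.06]
    - [0,0,-0.02]
  twist: [0,0,0,0,0,0,0,0,0,0]

```text
time_s: 10.7
position: [0.55, 0.1611, 0.1683]
tool_rot: [[-0.0, 1.0, -0.0], [1.0, 0.0, -0.0], [-0.0, -0.0, -1.0]]
ft_force: [0.1, -0.5, -4.3]
grip_width: 0.0129
gripper_force: 58.5
```

```bash
python3 - <<'E'
from h import *
s=monitor.observe();print(s['time_s'],s['position'],s['ft_force'],s['wrist_torque'])
W1=np.load('wrist1.npz')['W']
# housing from scene0, side0, wrist0 (wrist pose: same as at start; TCP moved by (-.0001,.1706,.0002))
for n in ['scene','side','wrist']:
    z=np.load(n+'0.npz'); c=cal(n)
    if n=='wrist':
        W=W1.copy(); W[1,3]-=.1706
        R=np.array([[1,.002,0],[-.002,1,0],[0,0,1]]); W[:3,:3]=R@W[:3,:3]
        W[:3,3]=np.array([.55,0,.231])+R@(W1[:3,3]-np.array([.5499,.1706,.2312])); c['world_from_camera']=W
    P=cloud(c,z['D'].astype(float))
    for zr in ([.036,.055],[.022,.036],[.022,.055]):
        m=(P[...,0]>.40)&(P[...,0]<.60)&(P[...,1]>-.24)&(P[...,1]<-.065)&(P[...,2]>zr[0])&(P[...,2]<zr[1])
        L,lab,st,_=cv2.connectedComponentsWithStats(cv2.morphologyEx(m.astype(np.uint8),cv2.MORPH_CLOSE,np.ones((5,5))))
        k=1+np.argmax(st[1:,4]); m&=lab==k
        q=P[m]; r=cv2.minAreaRect(q[:,:2].astype(np.float32)); print(n,zr,m.sum(),np.round([*r[0],*r[1],r[2]],4),'z95',np.round(np.percentile(q[:,2],95),4),'circ',cv2.minEnclosingCircle(q[:,:2].astype(np.float32)))
    I=z['I'].copy()
    if n=='wrist': cv2.imwrite('pics/f.png',I[150:420,120:430])
E
```

```text
10.7 [0.54999263 0.16112449 0.16827832] [ 0.13280383 -0.51749885 -4.26199244] [ 0.01704993 -0.06696778 -0.01661039]
scene [0.036, 0.055] 402 [ 0.5037 -0.1617  0.091   0.1077  2.0075] z95 0.047 circ ((0.5044588446617126, -0.16167286038398743), 0.06874251365661621)
scene [0.022, 0.036] 1204 [ 0.5036 -0.1629  0.1155  0.1195 86.7176] z95 0.0348 circ ((0.5050245523452759, -0.16348037123680115), 0.0789862871170044)
scene [0.022, 0.055] 1619 [ 0.5036 -0.1629  0.1155  0.1195 86.7176] z95 0.0458 circ ((0.5050245523452759, -0.16348037123680115), 0.0789862871170044)
side [0.036, 0.055] 325 [ 0.4983 -0.1653  0.0968  0.1016 88.448 ] z95 0.0463 circ ((0.4970972537994385, -0.16293226182460785), 0.06722995638847351)
side [0.022, 0.036] 970 [ 0.5003 -0.1646  0.1173  0.1172 86.3439] z95 0.0342 circ ((0.4990963041782379, -0.1648866981267929), 0.07855621725320816)
side [0.022, 0.055] 1299 [ 0.5003 -0.1646  0.1173  0.1172 86.3439] z95 0.0447 circ ((0.4990963041782379, -0.1648866981267929), 0.07855621725320816)
wrist [0.036, 0.055] 2130 [ 0.5039 -0.1615  0.0916  0.0907 87.2764] z95 0.0439 circ ((0.5038560628890991, -0.16183477640151978), 0.04630804434418678)
wrist [0.022, 0.036] 4371 [ 0.5037 -0.1616  0.1159  0.1151 87.1755] z95 0.0341 circ ((0.5036176443099976, -0.1617140918970108), 0.0793149545788765)
wrist [0.022, 0.055] 9663 [ 0.5037 -0.1616  0.1159  0.1151 87.1755] z95 0.0432 circ ((0.5036176443099976, -0.1617140918970108), 0.0793149545788765)
```

View pics/f.png

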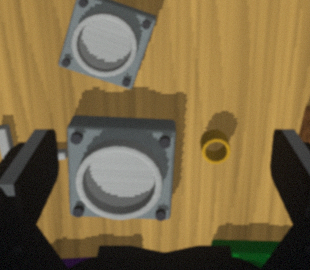

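The crop shows the larger grey housing, 115 mm block and 92 mm ring, centred at (0.503, -0.162), with its top at about 44 mm. All three views agree. The smaller grey one is at the upper left. Now I carry the tray there smoothly.

Call:
step_arm:
  fingers: [1,1,1,1,1,1,1,1,1,1]
  travel:
    - [-0.04,-0.006,0]
    - [-0.1,-0.015,0]
    - [-0.17,-0.025,-0.01]
    - [-0.24,-0.035,-0.01]
    - [-0.3,-0.044,-0.02]
    - [-0.3,-0.044,-0.01]
    - [-0.3,-0.044,-0.01]
    - [-0.3,-0.044,0]
    - [-0.3,-0.044,0]
    - [-0.3,-0.044,0]
  twist: [0,0,0,0,0,0,0,0,0,0]

```text
time_s: 11.95
position: [0.5149, -0.0758, 0.1744]
tool_rot: [[0.001, 1.0, -0.0], [1.0, -0.001, -0.0], [-0.0, -0.0, -1.0]]
ft_force: [0.3, 0.5, -4.6]
grip_width: 0.0133
gripper_force: 58.5
```

Call:
step_arm:
  fingers: [1,1,1,1,1,1,1,1]
  travel:
    - [-0.3,-0.044,0]
    - [-0.24,-0.035,0]
    - [-0.17,-0.025,0]
    - [-0.1,-0.015,0]
    - [-0.04,-0.006,0]
    - [0,0,0]
    - [0,0,0]
    - [0,0,0]
  twist: [0,0,0,0,0,0,0,0]

```text
time_s: 12.95
position: [0.5032, -0.1584, 0.1743]
tool_rot: [[-0.001, 1.0, 0.0], [1.0, 0.001, 0.0], [0.0, 0.0, -1.0]]
ft_force: [-0.5, -0.8, -3.7]
grip_width: 0.0132
gripper_force: 58.5
```

```bash
python3 - <<'E'
from h import *
s=monitor.observe();print(s['time_s'],s['position'],s['ft_force'],np.round(s['tool_rot'],3))
ims=[]
for n in ['scene','side','wrist']:
    I,D=optics.get_image(n); c=cal(n); ims.append(I); P=cloud(c,D.astype(float))
    for nm,zr in (('handle',[.185,.225]),('traytop',[.142,.158])):
        m=(P[...,0]>.43)&(P[...,0]<.58)&(P[...,1]>-.26)&(P[...,1]<-.06)&(P[...,2]>zr[0])&(P[...,2]<zr[1])
        if m.sum()<10: print(n,nm,'few');continue
        q=P[m]; r=cv2.minAreaRect(q[:,:2].astype(np.float32)); print(n,nm,m.sum(),np.round([*r[0],*r[1],r[2]],4),'medz',np.median(q[:,2]))
        if nm=='traytop':
            A=np.c_[q[:,:2],np.ones(len(q))]; print('  slope',np.linalg.lstsq(A,q[:,2],rcond=None)[0])
    for r in models.landmark_of(n,'ball_center')[:2]:
        u,v=r['point']; print(n,'ball',round(r['confidence'],2),np.round([u,v]),np.round(back(c,u,v,D[int(v),int(u)]),3))
cv2.imwrite('pics/g.png',np.hstack([ims[0][130:330,130:400],cv2.resize(ims[1],None,fx=2,fy=2)[320:520,430:700],ims[2][100:300,150:400]]))
E
```

```text
12.95 [ 0.50319989 -0.15844654  0.17434069] [-0.45515857 -0.80773704 -3.74433036] [[-0.001  1.     0.   ]
 [ 1.     0.001  0.   ]
 [ 0.     0.    -1.   ]]
scene handle 265 [ 0.5065 -0.1659  0.0712  0.0458 37.1815] medz 0.20474131833335318
scene traytop 1603 [ 0.5048 -0.1612  0.1039  0.1523  0.0267] medz 0.14945508024533705
  slope [-0.01416569  0.00329506  0.15723858]
scene ball 0.39 [210. 222.] [ 0.513 -0.214  0.161]
side handle 259 [ 0.4973 -0.1665  0.0506  0.0664 45.1697] medz 0.20781821411967472
side traytop 1254 [ 0.502  -0.1622  0.1034  0.1533  0.3751] medz 0.14854599927598933
  slope [0.00558936 0.00216647 0.146167  ]
side ball 0.48 [346. 221.] [ 0.496 -0.222  0.169]
side ball 0.2 [328. 244.] [ 0.515 -0.154  0.03 ]
wrist handle 13421 [ 0.5057 -0.1596  0.0829  0.0546 20.4898] medz 0.20904705208799676
wrist traytop 37550 [ 0.5043 -0.1612  0.1006  0.1504  0.1721] medz 0.1480083220326289
  slope [-1.46255015e-04  1.05467469e-03  1.48238572e-01]
```

View pics/g.png

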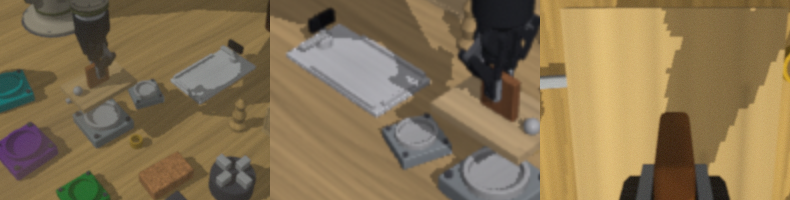

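The tray is held level over the housing: centre (0.504, -0.161) against the housing's (0.504, -0.162), underside about 90 mm above its top. The ball is still in the pocket (scene crop (78,90), side crop (531,126)). After a short settle I hand in.

Call:
step_arm:
  fingers: [1,1,1,1]
  travel:
    - [0,0,0]
    - [0,0,0]
    - [0,0,0]
    - [0,0,0]
  twist: [0,0,0,0]

```text
time_s: 13.75
position: [0.5031, -0.1589, 0.1743]
tool_rot: [[0.0, 1.0, 0.0], [1.0, -0.0, -0.0], [-0.0, 0.0, -1.0]]
ft_force: [0.2, -0.3, -3.8]
grip_width: 0.0133
gripper_force: 58.5
```

```bash
python3 -c "
from rig import close_job
print(close_job())"
```

```text
the job is handed in; nothing more can be done
None
```

The job is handed in (no verdict was returned): the clamp is open, and the tray is held level and still within about 1 mm of the larger grey housing's centre, its underside about 9 cm above the housing's top, with the ball still in its pocket.

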